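# Find the housing with the loose core

## Robot

A 6-joint arm with a two-finger parallel gripper is mounted at the origin on the work surface. World frame = base frame: x ahead of the robot, y to its left, z up, the work surface at z = 0. Lengths are in m, angles in rad, forces in N, time in s.
With the tool pointing down it reaches from about 0.35 to 0.875 m from the base axis. Payload 4.2 kg.
Tool frame: the origin (TCP) lies at the centre of the arm's flange, where the gripper is bolted on; the fingertips stand 173 mm ahead of it and the grasp point (between the pads) lies 155 mm ahead of it; z points along the fingers, y is the line along which they close (so a half turn about z gives the same grasp; the last joint's range is limited). The gripper opens to 85 mm and grips with 20 to 120 N. Pads are 22 mm wide; open, the fingers measure 114 mm over their backs; the gripper's body (76 mm by 85 mm) begins 54 mm behind the grasp point. The pads swing forward as they close: fully open they stand 13 mm farther back than shut.
Start: joints at [-0.912, 0.385, 0.008, 0, -1.194, -0.259], TCP at [0.243, -0.576, 0.405] pointing down, gripper open.
Joint ranges: [-3.14, 3.14], [-1.21, 2.06], [-1.07, 1.41], [-3.16, 2.05], [-2.99, -0.16], [-3.1, 3.1]. Speed limits (rad/s): [2.79, 2.79, 3.14, 3.14, 3.14, 3.14].

## Interface

Orientations are given as a 3x3 rotation matrix whose columns are the frame's x, y, z axes.
In Python, from workcell import arm gives the robot as it stands.
- The arm moves only by the tool move_arm, never from a script. Its argument "series" is a list that holds one entry, the list of rows, each a list of 6 numbers: the shift along the tool's x, y, z scaled (see below), then the turn, a rotation vector about the tool's x, y, z scaled (see below). In form: [[[x, y, z, rx, ry, rz], ...]]. A call has exactly 5 rows; each row is the pose to reach, as a shift and turn from the pose commanded when the call began, along the tool's axes at that moment; what a row does not reach only later rows make up. The controller multiplies each number of a shift by 25 cm and each number of a turn by 90 degrees. A row lasts 1/8 s, in which the tool goes at most 62.5 mm and 10.7 degrees, less where a joint would pass 70% of its speed; a pose out of reach is approached as far as the arm can. A call with a number of a shift or a turn outside -1 to 1 is refused whole. A call with a gripper value outside its range is refused whole. "jaw" is the opening, from -1 (shut) to 1 (fully open), set as the call begins (left out, the last holds). The fingers move at their own pace and stop on an object; the grip force is fixed at half the most. Time passes only in rows, so rows that repeat a pose let the fingers close, or fill a call up. It gives the time, the measured TCP pose, the force, the opening and the grip force at its end, in the units of the state.
- arm.state(): the state, without advancing time (a new reading comes with each control period).
- arm.snapshot(name): name is "scene" or "top" or "wrist"; returns the picture (384x512x3 uint8, red, green, blue); there is no depth.
- arm.get_calibration(name): a dict with "fx", "fy", "cx", "cy" (pixels), "camera_from_world" (4x4, takes a point from world to camera coordinates); the wrist camera has in their place "tool_from_camera" (4x4, takes a point from camera to tool coordinates, whose origin is the TCP and whose axes are the flange's). Camera axes: x right, y down, z forward; pixel columns grow to the right and rows downward; lengths in m; the calibration is good to about 2 mm. A picture is of the moment at which its call begins: read the wrist's pose just before it. get_calibration takes no time and is no camera call.
- arm.finish_job(): hands the job in; it is judged then, once.
The state is a dict: "t": time; "q": joint angles; "qvel": joint speeds; "joint_torque": joint torques, N m; "eef_pos": TCP position; "eef_rot": TCP orientation; "force": force on the tool from outside, world axes, zero at the start; "wrist_torque": the same for the moment, N m; "opening": opening from 0.0 (shut) to 1.0 (fully open); "gripper_force": force on a finger pad.
Only numpy, scipy, OpenCV 4.12 (cv2) and the standard library are available. Lean on these libraries where they do the work, as an engineer would, in place of code of your own. Each camera call takes 0.05 s, during which the arm holds its last target. There are 200 camera calls.

## Task

One of the three identical rectangular aluminium connector housings on the bench has a core that has come loose and slides about inside it. Pick the housings up and shake or rock them end to end, well clear of the bench, to find it, then stand the faulty one flat in the grey repair tray, lid up. The two sound ones must end up standing upright where they stood.

Things in the scene. Friction and masses are not known exactly. Their poses are not given: they have to be found in the camera images.
- housing_a: one of three identical closed cast-aluminium connector housings standing on the bench, lid up: 110 long (own x) x 64 wide (own y) x 52 mm high, flat smooth long sides, plus two round connectors standing 14 mm out of the +x end, 26 mm up. Mass 0.27 to 0.39 kg empty. Origin: centre of the underside; z up. Any one of the three may be faulty, drawn afresh each time.
- housing_b: identical to housing_a in look and size. In the faulty one a steel core (33 mm across, 200 g) lies loose near the middle of the inner floor, unseen. It slides up to 33 mm either way along own x when the housing is tilted end down by over 10 degrees or jerked lengthwise harder than 1.6 m/s2, and stays there when levelled.
- housing_c: identical to housing_a in look and size. Telling by feel: held level after tilting one end down, then the other, the faulty housing's moment about its own y differs by 0.10 to 0.13 N m between the two (the core moved about 66 mm); in the two sound housings nothing moves inside and it stays within 0.03 N m.
- tray: grey open plastic repair tray fixed to the bench, 200 (own x) x 180 (own y) x 26 mm high outside, walls and floor 5 mm thick, empty. Origin: centre of its underside; z up.
There are look-alikes about, which are no part of the job. What is shaped like the housing_a but red is not meant. Leave any orange look-alike of the housing_c alone.

How it is judged:
By the outcome, as a careful person would: the job done as asked, in the order asked, and still so for the second after the job is handed in, with the robot touching nothing.
It also fails if it takes over 72 s, if anything falls off the work surface, if the arm or the gripper's body presses on something with over 40 N, if the wrist force passes 120 N, or if a joint passes its speed limit or range.

## Working session

There is one attempt and no reset: what is moved stays moved. The work goes in short steps, Python scripts to look and compute and a tool call to move; the robot and the scene stay as the last step left them, time stands still between calls to the robot, and variables do not carry over. Pictures are saved under pics/ and viewed, at most 10 in all, crops included, and the job is handed in when it is done.

Besides the shell and the picture viewer there is one more tool, called after ">>>" as name([rows], argument=value, ...), one row to a line, values as JSON. move_arm: Moves the arm, as the interface text tells. Shifts and turns lie within -1 to 1; 1 stands for 25 cm of shift or 90 degrees of turn. Its arguments: {"type":"object","properties":{"series":{"type":"array","items":{"type":"array","items":{"type":"array","items":{"type":"number","minimum":-1,"maximum":1}}}},"jaw":{"type":"number"}},"required":["series"]}

```bash
mkdir -p pics; python3 - <<'E'
from workcell import arm
import cv2
for n in("scene","top"):
    cv2.imwrite(f"pics/{n}0.png",arm.snapshot(n)[:,:,::-1]);c=arm.get_calibration(n);print(c["fx"],c["cx"],c["cy"]);print(c["camera_from_world"])
s=arm.state();print(s)
print(arm.get_calibration("wrist"))
E
```

```text
355.23559430737873 254.97472674777364 193.3423928641894
[[-0.74327082  0.66897315  0.00483918  0.47029599]
 [ 0.47021168  0.52755249 -0.70752339 -0.1095282 ]
 [-0.47586707 -0.52360605 -0.70667336  1.25998067]
 [ 0.          0.          0.          1.        ]]
388.90403880445655 263.11224767956594 186.39559070770517
[[ 0.02424782 -0.99961524 -0.01346918 -0.15870884]
 [-0.99765677 -0.0233337  -0.06431574  0.47393335]
 [ 0.06397671  0.01499713 -0.9978387   1.45475079]
 [ 0.          0.          0.          1.        ]]
{'t': 0.1, 'q': array([-9.12386611e-01,  3.85479668e-01,  6.78831837e-03, -4.07534296e-04,
       -1.19399667e+00, -2.58574550e-01]), 'qvel': array([-0.00075805, -0.00044886,  0.00114788,  0.00035412, -0.00033124,
       -0.00017648]), 'joint_torque': array([-4.63187898e-04, -3.93319809e+01,  1.88929796e+01,  4.19797227e+00,
       -2.59522974e-03,  8.54169940e-06]), 'eef_pos': array([ 0.24324111, -0.57553776,  0.40374482]), 'eef_rot': array([[-9.21183621e-01, -3.89127230e-01, -8.57701449e-04],
       [-3.89128158e-01,  9.21182007e-01,  1.72810419e-03],
       [ 1.17646747e-04,  1.92565706e-03, -9.99998139e-01]]), 'force': array([-0.5623361 ,  0.41372844,  0.59765667]), 'wrist_torque': array([ 6.10669851e-02,  8.46196527e-05, -2.01522755e-02]), 'gripper_force': 0.0, 'opening': 1.0030160927197875}
{'fx': 316.83645429370284, 'fy': 316.83645429370284, 'cx': 251.55460873506377, 'cy': 193.6657732696254, 'tool_from_camera': array([[-4.70963244e-04, -9.49314482e-01, -3.14327526e-01,
         8.14627691e-02],
       [ 9.99999124e-01, -8.35848935e-04,  1.02606562e-03,
         1.42363561e-03],
       [-1.23678928e-03, -3.14326767e-01,  9.49314044e-01,
         3.11072191e-02],
       [ 0.00000000e+00,  0.00000000e+00,  0.00000000e+00,
         1.00000000e+00]])}
```

View pics/top0.png

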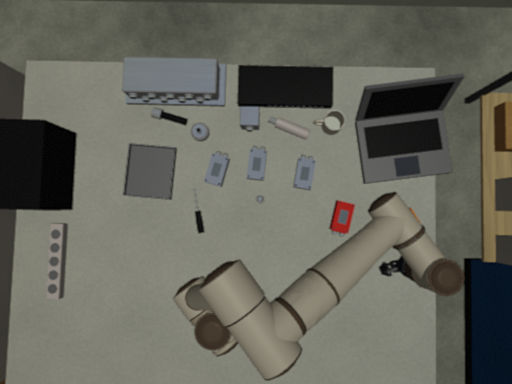

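View pics/scene0.png

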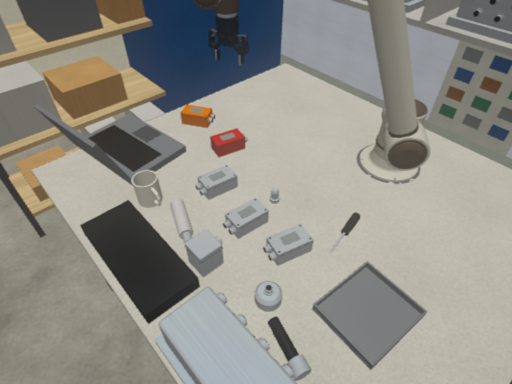

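Candidates in top: grey housings at (217,169), (257,163) and (304,172), which fit. Red (342,217) and orange (about 412,215) are excluded. I'll confirm with an enlarged crop.

```bash
python3 - <<'E'
import cv2
i=cv2.imread("pics/top0.png")[130:210,115:325]
i=cv2.resize(i,None,fx=3.8,fy=3.8,interpolation=cv2.INTER_CUBIC)
cv2.imwrite("pics/crop1.png",cv2.convertScaleAbs(i,alpha=1.5))
E
```

```text
(no output)
```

View pics/crop1.png

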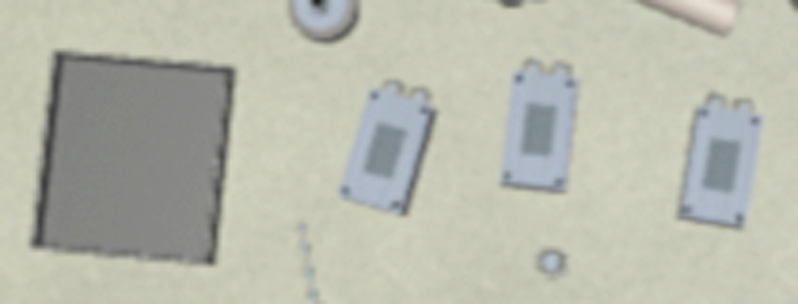

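```bash
cat > h.py <<'E'
from workcell import arm
import numpy as np, cv2
def ray(n,px,z):
    c=arm.get_calibration(n);T=np.linalg.inv(c["camera_from_world"])
    out=[]
    for u,v in px:
        d=T[:3,:3]@[(u-c["cx"])/c["fx"],(v-c["cy"])/c["fy"],1];o=T[:3,3]
        out.append(o+d*(z-o[2])/d[2])
    return np.array(out)
def go(xy,yaw,z):
    """yaw=housing x heading; tool y across; print row numbers from measured pose"""
    s=arm.state();R=s["eef_rot"];best=None
    for k in(0,1):
        a=yaw+k*np.pi;x=np.array([np.cos(a),np.sin(a),0]);G=np.c_[x,np.cross([0,0,-1],x),[0,0,-1]]
        rv=cv2.Rodrigues(R.T@G)[0].ravel()
        if best is None or np.linalg.norm(rv)<np.linalg.norm(best[0]): best=(rv,k)
    d=R.T@(np.array([*xy,z])-s["eef_pos"])
    print("shift",np.round(d/.25,3),"turn",np.round(best[0]/(np.pi/2),3),"flip",best[1],"q6",s["q"][5].round(2))
E
python3 - <<'E'
from h import *
C=dict(A=[(372,88),(435,108),(405,213),(342,196)],B=[(515,70),(577,78),(566,191),(502,185)],C=[(698,103),(760,114),(743,227),(679,217)],T=[(56,52),(234,68),(214,263),(33,246)])
for k,p in C.items():
    P=ray("top",np.array(p)/3.8+[115,130],.026 if k=="T" else .052)
    c=P.mean(0);l=(P[0]+P[1]-P[2]-P[3])/2;w=(P[1]+P[2]-P[0]-P[3])/2
    yaw=np.arctan2(l[1],l[0]);print(k,c.round(3),np.degrees(yaw).round(1),np.linalg.norm(l),np.linalg.norm(w))
    go(c[:2],yaw,.35)
E
```

```text
A [0.533 0.023 0.052] -13.9 0.10785520578693379 0.06414066999686983
shift [-1.998  1.755  0.218] turn [ 0.001 -0.     0.409] flip 1 q6 -0.26
B [ 0.556 -0.124  0.052] -4.5 0.11203113151431524 0.06165623273556163
shift [-1.855  1.178  0.217] turn [ 0.001 -0.     0.305] flip 1 q6 -0.26
C [ 0.526 -0.299  0.052] -8.0 0.11191075686095175 0.061759110587996706
shift [-1.474  0.577  0.216] turn [ 0.001 -0.     0.343] flip 1 q6 -0.26
T [0.524 0.279 0.026] -3.9 0.19468268482426868 0.17992134699181744
shift [-2.365  2.712  0.22 ] turn [ 0.001 -0.     0.297] flip 1 q6 -0.26
```

>>> move_arm([
  [[-0.7,0.29,0.1,0,0,0.17],[-1,0.57,0.2,0,0,0.343],[-1,0.57,0.2,0,0,0.343],[-1,0.57,0.2,0,0,0.343],[-1,0.57,0.2,0,0,0.343]],
], jaw=1)

```text
t: 0.72
eef_pos: [0.4189, -0.3452, 0.3541]
eef_rot: [[-0.99, 0.138, -0.0], [0.138, 0.99, 0.0], [0.001, 0.0, -1.0]]
force: [0.7, -0.8, 0.8]
opening: 0.999
gripper_force: 0.0
```

```bash
python3 -c "
from h import *
go((.526,-.299),np.radians(-8),.30)"
```

```text
shift [-0.399  0.242  0.216] turn [ 0.    -0.     0.001] flip 1 q6 -1.32
```

>>> move_arm([
  [[-0.2,0.12,0.11,0,0,0],[-0.4,0.242,0.216,0,0,0],[-0.4,0.242,0.216,0,0,0],[-0.4,0.242,0.216,0,0,0],[-0.4,0.242,0.216,0,0,0]],
])

```text
t: 1.35
eef_pos: [0.5246, -0.3017, 0.3015]
eef_rot: [[-0.99, 0.14, 0.001], [0.14, 0.99, -0.0], [-0.001, -0.0, -1.0]]
force: [-0.1, 0.5, 0.9]
opening: 0.999
gripper_force: 0.0
```

```bash
cat >> h.py <<'E'
def wray(px,z):
    c=arm.get_calibration("wrist");s=arm.state();M=c["tool_from_camera"];R=s["eef_rot"]
    o=R@M[:3,3]+s["eef_pos"];out=[]
    for u,v in px:
        d=R@M[:3,:3]@[(u-c["cx"])/c["fx"],(v-c["cy"])/c["fy"],1];out.append(o+d*(z-o[2])/d[2])
    return np.array(out)
def wpix(P):
    c=arm.get_calibration("wrist");s=arm.state();M=c["tool_from_camera"]
    p=M[:3,:3].T@(s["eef_rot"].T@(np.array(P)-s["eef_pos"])-M[:3,3]);return c["fx"]*p[0]/p[2]+c["cx"],c["fy"]*p[1]/p[2]+c["cy"]
def box(P):
    c=P.mean(0);l=(P[0]+P[1]-P[2]-P[3])/2;w=(P[1]+P[2]-P[0]-P[3])/2
    yaw=np.arctan2(l[1],l[0]);print(c.round(4),np.degrees(yaw).round(1),np.linalg.norm(l).round(3),np.linalg.norm(w).round(3));return c,yaw
E
python3 - <<'E'
from h import *
print(arm.state()["eef_pos"],arm.state()["wrist_torque"])
cv2.imwrite("pics/w1.png",arm.snapshot("wrist")[:,:,::-1])
E
```

```text
[ 0.52463258 -0.30167249  0.30145737] [-0.03881751 -0.03801877 -0.00899219]
```

View pics/w1.png

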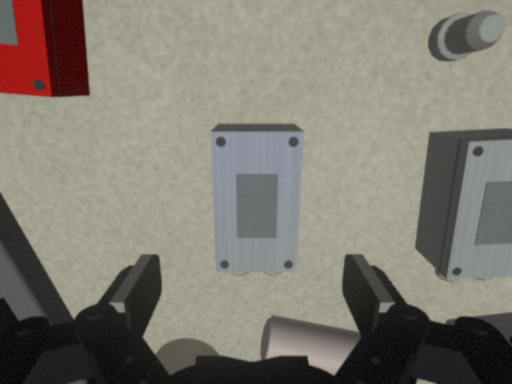

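```bash
python3 - <<'E'
from h import *
c,y=box(wray([(298,271),(216,271),(212,131),(302,131)],.052))
go(c[:2],y,.19)
E
```

```text
[ 0.5254 -0.2968  0.052 ] -7.8 0.109 0.063
shift [-0.     0.02   0.447] turn [-0.     0.001 -0.003] flip 1 q6 -1.46
```

>>> move_arm([
  [[0,0.02,0.15,0,0,0],[0,0.02,0.32,0,0,0],[0,0.02,0.43,0,0,0],[0,0.02,0.46,0,0,0],[0,0.02,0.46,0,0,0]],
])

```text
t: 2.02
eef_pos: [0.5262, -0.2966, 0.1865]
eef_rot: [[-0.99, 0.139, 0.001], [0.139, 0.99, -0.0], [-0.001, -0.0, -1.0]]
force: [-0.1, -0.0, -0.0]
opening: 0.996
gripper_force: 0.0
```

>>> move_arm([
  [[0,0,0,0,0,0],[0,0,0,0,0,0],[0,0,0,0,0,0],[0,0,0,0,0,0],[0,0,0,0,0,0]],
], jaw=-1)

```text
t: 2.65
eef_pos: [0.527, -0.2965, 0.1879]
eef_rot: [[-0.99, 0.138, 0.004], [0.138, 0.99, -0.002], [-0.004, -0.001, -1.0]]
force: [-1.2, -1.1, 5.9]
opening: 0.743
gripper_force: 68.4
```

>>> move_arm([
  [[0,0,-0.1,0,0,0],[0,0,-0.3,0,0,0],[0,0,-0.5,0,0,0],[0,0,-0.6,0,0,0],[0,0,-0.6,0,0,0]],
])

```text
t: 3.28
eef_pos: [0.5262, -0.2959, 0.3374]
eef_rot: [[-0.99, 0.139, 0.004], [0.139, 0.99, -0.0], [-0.004, 0.0, -1.0]]
force: [-0.2, 0.2, -4.1]
opening: 0.742
gripper_force: 67.6
```

>>> move_arm([
  [[0,0,0,0,0.1,0],[0,0,0,0,0.2,0],[0,0,0,0,0.28,0],[0,0,0,0,0.28,0],[0,0,0,0,0.28,0]],
])

```text
t: 3.9
eef_pos: [0.5261, -0.296, 0.3344]
eef_rot: [[-0.896, 0.139, -0.421], [0.125, 0.99, 0.06], [0.425, 0.001, -0.905]]
force: [-0.2, -0.0, -3.6]
opening: 0.74
gripper_force: 67.4
```

>>> move_arm([
  [[0,0,0,0,-0.08,0],[0,0,0,0,-0.17,0],[0,0,0,0,-0.25,0],[0,0,0,0,-0.28,0],[0,0,0,0,-0.28,0]],
])

```text
t: 4.53
eef_pos: [0.5253, -0.296, 0.336]
eef_rot: [[-0.99, 0.139, 0.0], [0.139, 0.99, 0.0], [0.0, 0.0, -1.0]]
force: [0.1, -0.5, -3.1]
opening: 0.74
gripper_force: 67.4
```

```bash
cat >> h.py <<'E'
def feel(n=8):
    v=[]
    for _ in range(n):
        arm.snapshot("wrist");s=arm.state();v.append([*(s["eef_rot"].T@s["wrist_torque"]),s["eef_rot"][2,0],s["force"][2]])
    v=np.array(v);print("tool-frame torque, tilt, fz",v.mean(0).round(3),"sd",v.std(0).round(3),s["eef_pos"].round(4),s["t"])
E
python3 -c "
from h import *
feel()"
```

```text
tool-frame torque, tilt, fz [-0.000e+00  7.000e-03  8.000e-03  1.000e-03 -3.462e+00] sd [0.031 0.027 0.031 0.    0.364] [ 0.5263 -0.2961  0.3355] 4.925
```

>>> move_arm([
  [[0,0,0,0,-0.1,0],[0,0,0,0,-0.2,0],[0,0,0,0,-0.28,0],[0,0,0,0,-0.28,0],[0,0,0,0,-0.28,0]],
])

```text
t: 5.55
eef_pos: [0.5262, -0.2961, 0.3355]
eef_rot: [[-0.897, 0.138, 0.419], [0.125, 0.99, -0.058], [-0.423, 0.0, -0.906]]
force: [0.0, 1.0, -3.0]
opening: 0.739
gripper_force: 67.4
```

>>> move_arm([
  [[0,0,0,0,0.08,0],[0,0,0,0,0.17,0],[0,0,0,0,0.25,0],[0,0,0,0,0.28,0],[0,0,0,0,0.28,0]],
])

```text
t: 6.18
eef_pos: [0.527, -0.2962, 0.3353]
eef_rot: [[-0.99, 0.138, -0.0], [0.138, 0.99, -0.0], [0.0, -0.0, -1.0]]
force: [-0.1, -0.4, -3.4]
opening: 0.743
gripper_force: 67.4
```

```bash
python3 -c "
from h import *
feel()
go((.5254,-.2968),np.radians(-7.8),.186)"
```

```text
tool-frame torque, tilt, fz [-0.012  0.022  0.015 -0.    -3.369] sd [0.025 0.022 0.037 0.    0.357] [ 0.5261 -0.2961  0.3359] 6.575
shift [ 0.003 -0.003  0.6  ] turn [-0.     0.    -0.002] flip 1 q6 -1.47
```

C is sound (a difference of 0.015 N m, 0.34 kg). I'll put it back.

>>> move_arm([
  [[0,0,0.15,0,0,0],[0,0,0.35,0,0,0],[0,0,0.5,0,0,0],[0,0,0.57,0,0,0],[0,0,0.592,0,0,0]],
])

```text
t: 7.2
eef_pos: [0.5261, -0.2961, 0.1879]
eef_rot: [[-0.99, 0.138, -0.003], [0.138, 0.99, 0.0], [0.003, -0.0, -1.0]]
force: [-6.6, 5.0, 12.8]
opening: 0.742
gripper_force: 69.1
```

>>> move_arm([
  [[0,0,0,0,0,0],[0,0,0,0,0,0],[0,0,0,0,0,0],[0,0,0,0,0,0],[0,0,0,0,0,0]],
], jaw=1)

```text
t: 7.82
eef_pos: [0.5263, -0.2961, 0.1879]
eef_rot: [[-0.99, 0.138, 0.0], [0.138, 0.99, -0.0], [-0.0, -0.0, -1.0]]
force: [-0.5, -0.3, 0.7]
opening: 1.0
gripper_force: 0.0
```

>>> move_arm([
  [[0,0,-0.15,0,0,0],[0,0,-0.35,0,0,0],[0,0.2,-0.46,0,0,0],[0,0.4,-0.46,0,0,0],[0,0.5,-0.46,0,0,0]],
])

```text
t: 8.45
eef_pos: [0.5436, -0.1703, 0.3035]
eef_rot: [[-0.991, 0.137, 0.001], [0.137, 0.991, 0.0], [-0.001, 0.0, -1.0]]
force: [1.0, -0.1, -0.3]
opening: 1.002
gripper_force: 0.0
```

```bash
python3 -c "
from h import *
go((.556,-.124),np.radians(-4.5),.30)"
```

```text
shift [-0.024  0.19   0.014] turn [ 0.     0.001 -0.037] flip 1 q6 -1.69
```

>>> move_arm([
  [[-0.024,0.15,0.014,0,0,-0.037],[-0.024,0.19,0.014,0,0,-0.037],[-0.024,0.19,0.014,0,0,-0.037],[-0.024,0.19,0.014,0,0,-0.037],[-0.024,0.19,0.014,0,0,-0.037]],
])

```text
t: 9.07
eef_pos: [0.5558, -0.127, 0.2992]
eef_rot: [[-0.997, 0.082, -0.0], [0.082, 0.997, -0.0], [0.0, -0.0, -1.0]]
force: [1.3, 0.2, -0.7]
opening: 0.997
gripper_force: 0.0
```

```bash
python3 - <<'E'
from h import *
cv2.imwrite("pics/w2.png",arm.snapshot("wrist")[:,:,::-1])
E
```

```text
(no output)
```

View pics/w2.png

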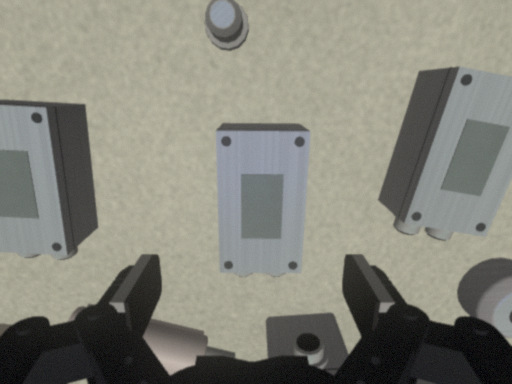

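```bash
python3 - <<'E'
from h import *
c,y=box(wray([(302,272),(220,272),(218,131),(308,131)],.052))
go(c[:2],y,.187)
E
```

```text
[ 0.556  -0.1182  0.052 ] -4.9 0.109 0.062
shift [0.002 0.035 0.449] turn [-0.    -0.     0.002] flip 1 q6 -1.71
```

>>> move_arm([
  [[0,0.035,0.15,0,0,0],[0,0.035,0.32,0,0,0],[0,0.035,0.42,0,0,0],[0,0.035,0.45,0,0,0],[0,0.035,0.45,0,0,0]],
])

```text
t: 9.75
eef_pos: [0.557, -0.1177, 0.1869]
eef_rot: [[-0.997, 0.081, 0.0], [0.081, 0.997, -0.0], [-0.0, -0.0, -1.0]]
force: [-0.7, 0.1, 0.3]
opening: 1.003
gripper_force: 0.0
```

>>> move_arm([
  [[0,0,0,0,0,0],[0,0,0,0,0,0],[0,0,0,0,0,0],[0,0,0,0,0,0],[0,0,0,0,0,0]],
], jaw=-1)

```text
t: 10.38
eef_pos: [0.5575, -0.1176, 0.1886]
eef_rot: [[-0.997, 0.08, 0.003], [0.08, 0.997, -0.0], [-0.003, -0.0, -1.0]]
force: [-1.0, -1.8, 6.8]
opening: 0.74
gripper_force: 69.0
```

>>> move_arm([
  [[0,0,-0.1,0,0,0],[0,0,-0.3,0,0,0],[0,0,-0.5,0,0,0],[0,0,-0.6,0,0,0],[0,0,-0.6,0,0,0]],
])

```text
t: 11.0
eef_pos: [0.5565, -0.1172, 0.338]
eef_rot: [[-0.997, 0.081, 0.004], [0.081, 0.997, 0.001], [-0.003, 0.001, -1.0]]
force: [0.5, 0.0, -6.2]
opening: 0.739
gripper_force: 68.4
```

>>> move_arm([
  [[0,0,0,0,0.1,0],[0,0,0,0,0.2,0],[0,0,0,0,0.28,0],[0,0,0,0,0.28,0],[0,0,0,0,0.28,0]],
])

```text
t: 11.62
eef_pos: [0.5566, -0.1173, 0.3353]
eef_rot: [[-0.902, 0.081, -0.424], [0.073, 0.997, 0.035], [0.425, 0.0, -0.905]]
force: [0.6, 0.2, -4.7]
opening: 0.74
gripper_force: 68.3
```

>>> move_arm([
  [[0,0,0,0,-0.08,0],[0,0,0,0,-0.17,0],[0,0,0,0,-0.25,0],[0,0,0,0,-0.28,0],[0,0,0,0,-0.28,0]],
])

```text
t: 12.25
eef_pos: [0.5556, -0.1173, 0.3367]
eef_rot: [[-0.997, 0.081, -0.001], [0.081, 0.997, 0.0], [0.001, 0.0, -1.0]]
force: [0.8, 0.7, -4.8]
opening: 0.741
gripper_force: 68.3
```

```bash
python3 -c "
from h import *
feel()"
```

```text
tool-frame torque, tilt, fz [-0.000e+00  6.400e-02 -2.000e-03  1.000e-03 -5.469e+00] sd [0.032 0.022 0.024 0.    0.665] [ 0.5569 -0.1174  0.3365] 12.65
```

>>> move_arm([
  [[0,0,0,0,-0.1,0],[0,0,0,0,-0.2,0],[0,0,0,0,-0.28,0],[0,0,0,0,-0.28,0],[0,0,0,0,-0.28,0]],
])

```text
t: 13.28
eef_pos: [0.557, -0.1174, 0.3368]
eef_rot: [[-0.903, 0.081, 0.422], [0.073, 0.997, -0.035], [-0.424, -0.0, -0.906]]
force: [0.2, -0.3, -5.0]
opening: 0.742
gripper_force: 68.3
```

>>> move_arm([
  [[0,0,0,0,0.08,0],[0,0,0,0,0.17,0],[0,0,0,0,0.25,0],[0,0,0,0,0.28,0],[0,0,0,0,0.28,0]],
])

```text
t: 13.9
eef_pos: [0.5579, -0.1173, 0.3368]
eef_rot: [[-0.997, 0.081, 0.001], [0.081, 0.997, 0.001], [-0.001, 0.001, -1.0]]
force: [-0.3, -0.0, -4.6]
opening: 0.737
gripper_force: 68.5
```

```bash
python3 -c "
from h import *
feel()
go((.556,-.1182),np.radians(-4.9),.187)"
```

```text
tool-frame torque, tilt, fz [ 4.000e-03 -2.500e-02 -1.000e-03 -1.000e-03 -4.861e+00] sd [0.034 0.031 0.039 0.    0.37 ] [ 0.5566 -0.1174  0.3368] 14.3
shift [ 0.003 -0.004  0.599] turn [0.    0.    0.003] flip 1 q6 -1.73
```

The housing at y = -0.118 is faulty. Its moment differs by 0.09 N m, and at 0.5 kg it is above the 0.39 kg an empty one can weigh. I'll carry it to the tray.

>>> move_arm([
  [[0,0.1,0,0,0,0],[0,0.28,0,0,0,0],[0,0.48,0,0,0,0],[0,0.68,0,0,0,0],[0,0.8,0,0,0,0]],
])

```text
t: 14.92
eef_pos: [0.5729, 0.0842, 0.3369]
eef_rot: [[-0.997, 0.079, 0.001], [0.079, 0.997, 0.001], [-0.001, 0.001, -1.0]]
force: [0.6, 0.5, -4.6]
opening: 0.742
gripper_force: 68.4
```

>>> move_arm([
  [[0.04,0.2,0,0,0,0],[0.14,0.4,0,0,0,0],[0.24,0.6,0,0,0,0],[0.28,0.72,0,0,0,0],[0.28,0.76,0,0,0,0]],
])

```text
t: 15.55
eef_pos: [0.5178, 0.2789, 0.3369]
eef_rot: [[-0.997, 0.078, 0.0], [0.078, 0.997, 0.0], [-0.0, 0.0, -1.0]]
force: [0.8, -1.4, -4.2]
opening: 0.741
gripper_force: 68.4
```

```bash
python3 -c "
from h import *
cv2.imwrite('pics/w3.png',arm.snapshot('wrist')[:,:,::-1])
go((.517,.279),np.radians(-4),.195)"
```

```text
shift [ 0.006 -0.001  0.567] turn [ 0.001  0.001 -0.005] flip 1 q6 -2.42
```

View pics/w3.png

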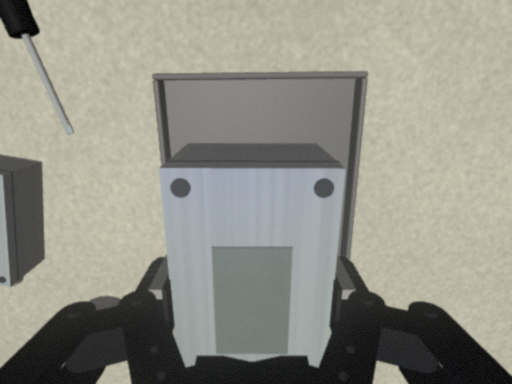

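The view shows the held housing over the tray, with the tray's near rim corners at (153,74) and (367,72).

```bash
python3 -c "
from h import *
P=wray([(153,74),(367,72)],.026);print(P,P.mean(0))
d=P[0]-P[1];print(np.linalg.norm(d)); n=np.array([-d[1],d[0]])/np.linalg.norm(d[:2]);n*=np.sign(n[0]);print('centre',P.mean(0)[:2]+.1*n,np.degrees(np.arctan2(n[1],n[0])))"
```

```text
[[0.41891907 0.20676837 0.026     ]
 [0.43127701 0.38301165 0.026     ]] [0.42509804 0.29489001 0.026     ]
0.1766760079698
centre [0.52485311 0.28789532] -4.010938700943544
```

>>> move_arm([
  [[0,0.024,0.12,0,0,0],[0,0.024,0.3,0,0,0],[0,0.024,0.46,0,0,0],[0,0.024,0.54,0,0,0],[0,0.024,0.568,0,0,0]],
])

```text
t: 16.23
eef_pos: [0.5192, 0.2817, 0.1936]
eef_rot: [[-0.997, 0.082, -0.003], [0.082, 0.997, -0.003], [0.002, -0.003, -1.0]]
force: [-14.2, -5.6, 27.9]
opening: 0.74
gripper_force: 72.9
```

>>> move_arm([
  [[0,0,0,0,0,0],[0,0,0,0,0,0],[0,0,0,0,0,0],[0,0,0,0,0,0],[0,0,0.004,0,0,0]],
])

```text
t: 16.85
eef_pos: [0.519, 0.2831, 0.1939]
eef_rot: [[-0.997, 0.081, 0.0], [0.081, 0.997, 0.0], [-0.0, 0.0, -1.0]]
force: [0.8, 0.2, -4.0]
opening: 0.739
gripper_force: 68.5
```

>>> move_arm([
  [[0,0,0.006,0,0,0],[0,0,0.006,0,0,0],[0,0,0.006,0,0,0],[0,0,0.006,0,0,0],[0,0,0.006,0,0,0]],
])

```text
t: 17.48
eef_pos: [0.5189, 0.2831, 0.1936]
eef_rot: [[-0.997, 0.08, 0.001], [0.08, 0.997, 0.0], [-0.001, 0.0, -1.0]]
force: [-3.4, -1.4, 4.8]
opening: 0.737
gripper_force: 69.7
```

>>> move_arm([
  [[0,0,0,0,0,0],[0,0,0,0,0,0],[0,0,0,0,0,0],[0,0,0,0,0,0],[0,0,0,0,0,0]],
], jaw=1)

```text
t: 18.1
eef_pos: [0.519, 0.283, 0.1921]
eef_rot: [[-0.997, 0.081, -0.0], [0.081, 0.997, -0.0], [0.0, -0.0, -1.0]]
force: [-0.4, 0.8, -0.4]
opening: 0.997
gripper_force: 0.0
```

>>> move_arm([
  [[0,0,-0.1,0,0,0],[0,0,-0.3,0,0,0],[0,0,-0.5,0,0,0],[0.1,0,-0.6,0,0,0],[0.2,0,-0.6,0,0,0]],
])

```text
t: 18.73
eef_pos: [0.469, 0.2873, 0.3449]
eef_rot: [[-0.997, 0.081, 0.004], [0.081, 0.997, 0.004], [-0.004, 0.004, -1.0]]
force: [-0.6, -0.5, -0.8]
opening: 0.999
gripper_force: 0.0
```

```bash
python3 -c "
from h import *
a=arm.snapshot('wrist')[:,:,::-1];arm.snapshot('top');b=arm.snapshot('scene')[:,:,::-1]
cv2.imwrite('pics/f.png',cv2.resize(np.hstack([a,b]),(800,300)));print(arm.state()['t'])"
```

```text
18.875
```

View pics/f.png

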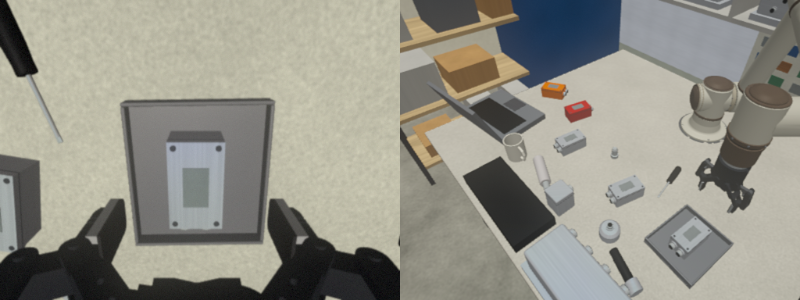

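The faulty housing lies flat in the tray, lid up (left half, around (195,185)). The other two stand where they were, and the gripper is clear.

```bash
python3 -c "
from workcell import arm
print(arm.finish_job())"
```

```text
the job is handed in; nothing more can be done
None
```

I found the faulty housing (the middle of the three: 0.09 N m moment change and about 0.5 kg), stood it flat and lid up in the grey tray, and handed the job in at about 19 s; the right-hand one tested sound and went back where it stood, and I left the left-hand one untouched since only one could be faulty.

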